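# Take a pellet die apart onto its holders

## Task

The steel pellet die stands assembled on the bench as a stack: take it apart and set every part on its own grey plastic holder, the plunger hanging by its head in the block with the hole, the collar flat in the small dish, the barrel flat over the post, and the base flat in the wide dish. Keep the parts upright and set them down gently rather than dropping them, and do not shift the mortar or the amber jar standing among the holders.

Things in the scene. Friction and masses are not known exactly. Their poses are not given: they have to be found in the camera images.
- plunger: Top of the stack, steel mushroom: head 36 mm across, 16 mm tall, over a shaft 12 mm thick, 44 mm long. Origin: centre of the head's underside, z up (head 0 to +16 mm, shaft 0 to -44 mm). At the start the head rests on the collar and the shaft hangs loosely through collar and barrel: lift straight up by over 44 mm. About 0.17 kg.
- collar: Second part from the top, bright steel ring 45 mm outside, 24 mm bore, 22 mm tall, resting on the barrel. Origin: centre of its underside, z up. Mass about 0.18 kg.
- barrel: Third part from the top, bright steel thick tube 54 mm outside, 30 mm bore, 34 mm tall, resting on the base around the base's boss. Origin: centre of its underside, z up. Mass about 0.40 kg.
- base: Bottom part of the stack, bright steel disc 63 mm across and 20 mm tall, with a central boss 22 mm across and 4 mm high on top (24 mm in all); it stands on the bench. Origin: centre of its underside, z up. Mass about 0.48 kg. The whole stack stands 92 mm high and all its parts are round and coaxial.
- hole_block: Holder of the plunger: grey plastic square block 60 x 60 mm, 50 mm tall, fixed to the bench, with an upright through hole 24 mm wide in the middle of its top. The plunger's shaft goes into the hole and its head rests on the block's top, 50 mm up. Origin: centre of its underside, z up.
- small_dish: Holder of the collar: grey plastic round dish, fixed, 69 mm outside, 61 mm inside, inner floor 6 mm above the bench, rim 10 mm above the bench. Origin: centre of its underside, z up.
- post_stand: Holder of the barrel: grey plastic round plate 70 mm across and 8 mm thick, fixed, with an upright post 14 mm thick in the middle that ends in a cone 46 mm above the bench. The barrel sits on the plate with the post in its bore. Origin: centre of its underside, z up.
- wide_dish: Holder of the base: grey plastic round dish, fixed, 87 mm outside, 79 mm inside, inner floor 6 mm above the bench, rim 10 mm above the bench. Origin: centre of its underside, z up.
- mortar: Bystander: small white ceramic mortar (open bowl) 72 mm across, 36 mm tall, loose; leave it. Origin: centre of its underside.
- jar: Bystander: small amber glass jar with a white cap, 38 mm across, 50 mm tall, loose; leave it. Origin: centre of its underside.
Not all that is in view belongs to the job. Leave any red look-alike of the wide_dish alone.

How it is judged:
At the end, for the whole second after the job is handed in: Plunger in the hole block (within 8 mm of its axis), collar in the small dish, barrel over the post, base in the wide dish (each within 10 mm of the holder's centre); all seated within 3 mm in height, upright within 0.1 rad, at rest and released (horizontal distance between plunger and hole_block below 0.008 m and z of plunger in the frame of hole_block between 0.047 and 0.053 m and angle between each of plunger, collar, barrel, base's own z axis and vertical below 0.1 rad and linear speed of each of plunger, collar, barrel, base below 0.02 m/s and horizontal distance between collar and small_dish below 0.01 m and z of collar in the frame of small_dish between 0.003 and 0.009 m and horizontal distance between barrel and post_stand below 0.01 m and z of barrel in the frame of post_stand between 0.005 and 0.011 m and horizontal distance between base and wide_dish below 0.01 m and z of base in the frame of wide_dish between 0.003 and 0.009 m); the robot touches nothing.
It fails at once if a die part is tipped over (leans more than 0.8 rad) (angle between any of plunger, collar, barrel, base's own z axis and vertical above 0.8 rad).
It fails at once if a die part is dropped or slammed onto its holder (over 80 N for base and barrel, 45 N for collar and plunger) (contact force between plunger and hole_block above 45 N or contact force between collar and small_dish above 45 N or contact force between barrel and post_stand above 80 N or contact force between base and wide_dish above 80 N).
It fails at once if the mortar is shifted by more than 20 mm (distance of mortar from where it was at the start of the episode above 0.02 m).
It fails at once if the jar is shifted by more than 20 mm (distance of jar from where it was at the start of the episode above 0.02 m).
It also fails if it takes over 125 s, if anything falls off the work surface, if the arm or the gripper's body presses on something with over 40 N, if the wrist force passes 120 N, or if a joint passes its speed limit or range.

## Robot

A 6-joint arm with a two-finger parallel gripper is mounted at the origin on the work surface. World frame = base frame: x ahead of the robot, y to its left, z up, the work surface at z = 0. Lengths are in m, angles in rad, forces in N, time in s.
With the tool pointing down it reaches from about 0.35 to 0.85 m from the base axis. Payload 8.1 kg.
Tool frame: the origin (TCP) lies at the very end of the fingers, on their centre line; the grasp point (between the pads) lies 19 mm behind it; z points along the fingers, y is the line along which they close (so a half turn about z gives the same grasp; the last joint's range is limited). The gripper opens to 93 mm and grips with 3 to 60 N. Pads are 15 mm wide; open, the fingers measure 128 mm over their backs; the gripper's body (75 mm by 188 mm) begins 65 mm behind the grasp point.
Start: joints at [-1.279, 0.13, 1.488, -0, 1.523, -0.085], TCP at [0.221, -0.558, 0.219] pointing down, gripper open.
Joint ranges: [-2.96, 2.96], [-0.89, 2.26], [0.02, 2.5], [-1.34, 4.48], [0, 2.73], [-2.66, 2.66]. Speed limits (rad/s): [2.39, 2.39, 2.79, 3.14, 3.14, 3.14].

## Interface

Orientations are given as a unit quaternion [w, x, y, z].
In Python, from plant import ctrl gives the robot as it stands. The module is installed in compiled form; this text tells all that it offers.
- The arm moves only by the tool move_arm, never from a script. Its argument "targets" is text: rows parted by semicolons, each of 7 numbers parted by spaces: the turn, a rotation vector about the tool's x, y, z in degrees, then the shift along the tool's x, y, z in mm, then the opening, from 0 (shut) to 1 (fully open). A call has 1 to 8 rows; each row shifts and turns the commanded pose from where the row before left it, along the tool's axes as they then stand; what a row does not reach is not made up. A row lasts 1/8 s, in which the tool goes at most 62.5 mm and 10.7 degrees, less where a joint would pass 70% of its speed; a pose out of reach is approached as far as the arm can. A call is refused whole if a number of a shift passes 62.5 or a number of a turn 10.7, either way. A call with a gripper value outside its range is refused whole. The fingers move at their own pace and stop on an object; "force" is the grip in N (left out, the last holds). Time passes only in rows, so rows that do not move let the fingers close. It gives the time, the measured TCP pose, the force, the opening and the grip force at its end, in the units of the state.
- ctrl.get_obs(): the state, without advancing time (a new reading comes with each control period).
- ctrl.capture(name): name is "side" or "top" or "wrist"; returns (picture, depth): 420x560x3 uint8, red, green, blue; 420x560 float32, m along the optical axis (not along the pixel's ray), 0 where there is no reading.
- ctrl.camera_model(name): a dict with "K" (3x3 intrinsics, pixels), "extrinsics" (4x4, takes a point from camera to world coordinates); the wrist camera has in their place "mount" (4x4, takes a point from camera to tool coordinates, whose origin is the TCP and whose axes are the flange's). Camera axes: x right, y down, z forward; pixel columns grow to the right and rows downward; lengths in m; the calibration is good to about 2 mm. The wrist camera is an equidistant fisheye: a pixel r from the principal point sees the ray r / f radians off the axis. A picture is of the moment at which its call begins: read the wrist's pose just before it. camera_model takes no time and is no camera call.
- ctrl.job_done(): hands the job in; it is judged then, once.
Trained networks look in the newest picture that a camera, given by its name, has taken for a name from the list of things; names that differ only in an ending like _2 or _b are one class to them, and where a whole thing is asked for, a point or a joint stands for the part that bears it (a point fixed in the world has none). Each returns a list of dicts, best first, with "confidence" (0 to 1); they miss things now and then, are a little off and sometimes report something else, mostly with a low value. They report only what shows in the picture. A call takes as long as a camera call. They do not tell look-alikes from the thing itself.
- ctrl.cut_out(camera, label): "region" (420x560 bool, what is visible of it) and "point" ([column, row] in pixels, amid what is visible of it).
- ctrl.pinpoint(camera, label): "point" ([column, row] in pixels: a listed point, or the origin of a listed thing).
The state is a dict: "time": time; "joints": joint angles; "dq": joint speeds; "effort": joint torques, N m; "tool_pos": TCP position; "tcp_rot": TCP orientation; "contact_force": force on the tool from outside, world axes, zero at the start; "wrist_torque": the same for the moment, N m; "grip_width": finger opening in m; "grip_force": force on a finger pad.
Only numpy, scipy, OpenCV 4.12 (cv2) and the standard library are available. Lean on these libraries where they do the work, as an engineer would, in place of code of your own. Each camera call takes 0.05 s, during which the arm holds its last target. There are 200 camera calls.

## Working session

There is one attempt and no reset: what is moved stays moved. The work goes in short steps, Python scripts to look and compute and a tool call to move; the robot and the scene stay as the last step left them, time stands still between calls to the robot, and variables do not carry over. Pictures are saved under pics/ and viewed, at most 14 in all, crops included, and the job is handed in when it is done.

Besides the shell and the picture viewer there is one more tool, called after "Call:" as name(argument=value, ...) on one line, values as JSON. move_arm: Moves the arm, as the interface text tells. Its arguments: {"type":"object","properties":{"targets":{"type":"string"},"force":{"type":"number"}},"required":["targets"]}

```bash
mkdir -p pics; cat > h.py <<'E'
import numpy as np, cv2
from plant import ctrl
def world(cam,pts,depth):
    m=ctrl.camera_model(cam);K=np.array(m["K"]);T=np.array(m["extrinsics"])
    pts=np.asarray(pts,float);d=np.asarray(depth,float)
    c=np.stack([(pts[:,0]-K[0,2])/K[0,0]*d,(pts[:,1]-K[1,2])/K[1,1]*d,d],1)
    return c@T[:3,:3].T+T[:3,3]
def region_pts(cam,reg,depth):
    r,c=np.nonzero(reg&(depth>0)); return world(cam,np.stack([c,r],1),depth[r,c])
E
python3 - <<'E'
from h import *
o=ctrl.get_obs();print(o)
names="plunger collar barrel base hole_block small_dish post_stand wide_dish mortar jar".split()
for cam in ["side","top"]:
    p,d=ctrl.capture(cam);cv2.imwrite(f"pics/{cam}0.png",p[:,:,::-1]);np.save(cam+"d",d)
    m=ctrl.camera_model(cam);print(cam,np.round(m["extrinsics"],3).tolist(),np.round(m["K"],1).tolist())
    for n in names:
        for r in ctrl.cut_out(cam,n)[:3]:
            w=region_pts(cam,r["region"],d)
            if len(w)<5: print(n,'few');continue
            top=np.percentile(w[:,2],97); t=w[w[:,2]>top-.004]
            print(cam,n,round(r["confidence"],2),np.round(r["point"]),len(w),"top z",round(top,4),"mid",np.round((np.percentile(w,1,axis=0)+np.percentile(w,99,axis=0))/2,4),"ext",np.round(np.ptp(w,axis=0),3),"topmid",np.round((t.max(0)+t.min(0))/2,4)[:2])
m=ctrl.camera_model("wrist");print({k:np.round(v,3).tolist() for k,v in m.items() if not isinstance(v,str)})
print(ctrl.get_obs()["time"])
E
```

```text
{'time': 0.0, 'joints': array([-1.27938880e+00,  1.31150351e-01,  1.48927077e+00,  8.62802519e-06,
        1.52301749e+00, -8.53871916e-02]), 'dq': array([ 0.00060881, -0.00090955,  0.00031173, -0.00060379,  0.00101928,
       -0.0012063 ]), 'effort': array([ 4.18311020e-04, -5.59829521e+01, -4.91768289e+01,  7.70364027e-02,
        3.53352854e-02, -8.27565327e-05]), 'tool_pos': array([ 0.22063066, -0.55734537,  0.2175986 ]), 'tcp_rot': array([-9.18526319e-04,  9.82305267e-01,  1.87284568e-01, -9.06217832e-05]), 'contact_force': array([ 0.12003944, -0.03636816, -0.52048406]), 'wrist_torque': array([ 0.0102485 ,  0.02670514, -0.01013858]), 'grip_force': 0.0, 'grip_width': 0.09303692379846314}
side [[0.863, -0.256, 0.435, 0.229], [-0.505, -0.465, 0.727, -0.469], [0.016, -0.847, -0.531, 0.409], [0.0, 0.0, 0.0, 1.0]] [[380.3, 0.0, 282.6], [0.0, 380.3, 205.9], [0.0, 0.0, 1.0]]
side plunger 0.59 [442. 263.] 618 top z 0.0931 mid [ 0.6032 -0.2449  0.0853] ext [0.037 0.036 0.018] topmid [ 0.6038 -0.2443]
side collar 0.64 [433. 277.] 556 top z 0.0769 mid [ 0.5987 -0.2459  0.0662] ext [0.079 0.
[... 2951 characters left out ...]
-0.1212]
top wide_dish 0.8 [223. 282.] 1139 top z 0.0124 mid [0.3623 0.1035 0.0067] ext [0.089 0.089 0.019] topmid [0.3623 0.1026]
top wide_dish 0.79 [280. 240.] 1047 top z 0.012 mid [ 0.4586 -0.0275  0.0067] ext [0.09  0.084 0.018] topmid [ 0.4596 -0.0281]
top mortar 0.69 [269. 159.] 622 top z 0.0386 mid [0.6487 0.0085 0.0221] ext [0.07  0.066 0.038] topmid [0.6481 0.0086]
top jar 0.5 [322. 205.] 235 top z 0.0528 mid [ 0.5427 -0.1303  0.0299] ext [0.033 0.036 0.053] topmid [ 0.5438 -0.1308]
{'K': [[325.192, 0.0, 283.256], [0.0, 325.192, 206.915], [0.0, 0.0, 1.0]], 'mount': [[-0.001, -0.954, -0.301, 0.084], [1.0, -0.001, -0.0, -0.001], [0.0, -0.301, 0.954, -0.166], [0.0, 0.0, 0.0, 1.0]]}
1.1
```

View pics/top0.png

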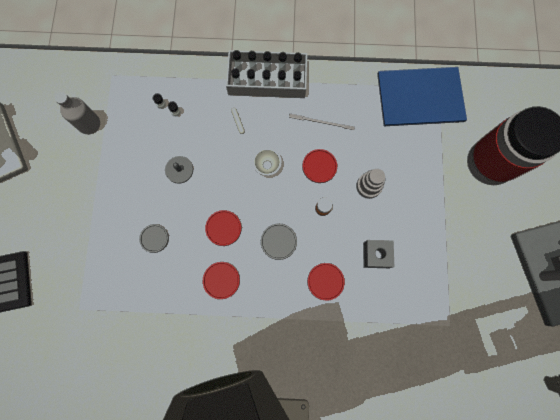

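View pics/side0.png

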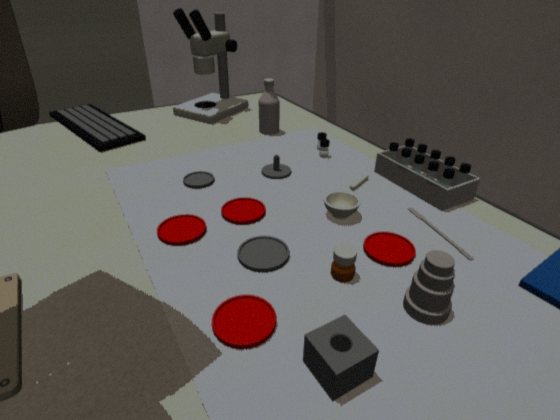

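The top view shows the stack at (371,183), hole block at (379,252), grey wide dish at (279,241), small dish at (153,238), post at (179,168), jar at (324,206) and mortar at (267,163). The four red dishes are decoys. The side view agrees. I'll move above the stack and refine with the wrist camera.

Call:
move_arm(targets="0 0 0 55 -18 -4 1;0 0 0 55 -18 -4 1;0 0 0 55 -18 -4 1;0 0 0 55 -18 -4 1;0 0 0 55 -18 -4 1;0 0 0 55 -18 -4 1;0 0 0 55 -18 -4 1;0 0 0 55 -18 -4 1")

```text
time: 2.1
tool_pos: [0.5783, -0.2607, 0.251]
tcp_rot: [0.0, 0.982, 0.187, 0.0]
contact_force: [0.4, -1.1, 0.3]
grip_width: 0.0931
grip_force: 0.0
```

```bash
cat >> h.py <<'E'
from scipy.spatial.transform import Rotation as R
from scipy.optimize import least_squares
def tcpT():
    o=ctrl.get_obs();q=o["tcp_rot"];T=np.eye(4);T[:3,:3]=R.from_quat([q[1],q[2],q[3],q[0]]).as_matrix();T[:3,3]=o["tool_pos"];return T
def wpts(reg,depth,T):
    m=ctrl.camera_model("wrist");K=np.array(m["K"]);M=T@np.array(m["mount"])
    r,c=np.nonzero(reg&(depth>0));u=(c-K[0,2])/K[0,0];v=(r-K[1,2])/K[1,1];th=np.hypot(u,v)+1e-9
    k=np.tan(th)/th;d=depth[r,c];p=np.stack([u*k*d,v*k*d,d],1)
    return p@M[:3,:3].T+M[:3,3],(r,c)
def disc(p,zlo,zhi):
    "centre & radius of the outline of the points between two heights"
    q=p[(p[:,2]>zlo)&(p[:,2]<zhi)][:,:2].astype(np.float32)
    if len(q)<10: return None
    h=cv2.convexHull(q)[:,0]; s=lambda x:np.hypot(h[:,0]-x[0],h[:,1]-x[1])-x[2]
    x=least_squares(s,[*q.mean(0),.03],loss="soft_l1",f_scale=.001).x
    return np.round(x,4),len(q)
def wlook(names,fn=None):
    T=tcpT();p,d=ctrl.capture("wrist")
    if fn: cv2.imwrite("pics/"+fn,p[:,:,::-1])
    out={}
    for n in names:
        for r in ctrl.cut_out("wrist",n)[:3]:
            w,_=wpts(r["region"],d,T)
            if len(w)<20: continue
            top=np.percentile(w[:,2],95)
            rgb=p[r["region"]].mean(0)
            print(n,round(r["confidence"],2),np.round(r["point"]),"rgb",np.round(rgb),"top",round(top,4),"disc",disc(w,top-.005,top+.005),"box",np.round((np.percentile(w,1,axis=0)+np.percentile(w,99,axis=0))/2,4))
    return T,p,d
E
python3 - <<'E'
from h import *
wlook("plunger collar barrel base hole_block wide_dish jar".split(),"w1.png")
o=ctrl.get_obs();print(o["time"],o["tool_pos"],o["tcp_rot"],o["joints"])
E
```

```text
plunger 0.7 [281. 162.] rgb [82. 79. 77.] top 0.0937 disc (array([ 0.605 , -0.244 ,  0.0177]), 961) box [ 0.6054 -0.2443  0.086 ]
collar 0.98 [280. 140.] rgb [76. 73. 72.] top 0.0777 disc (array([ 0.6069, -0.2435,  0.0206]), 215) box [ 0.6149 -0.2425  0.0687]
barrel 0.62 [272. 137.] rgb [89. 87. 86.] top 0.0579 disc (array([ 0.6047, -0.2441,  0.0266]), 307) box [ 0.6044 -0.243   0.039 ]
base 0.74 [284. 128.] rgb [104. 103. 102.] top 0.0226 disc (array([ 0.6059, -0.2432,  0.03  ]), 236) box [ 0.6197 -0.2418  0.0269]
hole_block 0.71 [246. 273.] rgb [50. 49. 48.] top 0.0514 disc (array([ 0.4361, -0.2597,  0.0399]), 1612) box [ 0.4354 -0.2594  0.0275]
hole_block 0.49 [110.  59.] rgb [122. 123. 117.] top 0.0371 disc (array([0.6472, 0.009 , 0.0352]), 707) box [0.6475 0.0091 0.0198]
wide_dish 0.94 [147. 263.] rgb [128.  36.  36.] top 0.0117 disc (array([ 0.3695, -0.1401,  0.0421]), 787) box [ 0.3734 -0.1259  0.0077]
wide_dish 0.91 [106. 193.] rgb [94. 94. 92.] top 0.0106 disc (array([ 0.4581, -0.0273,  0.0432]), 1975) box [ 0.4587 -0.0276  0.0066]
wide_dish 0.81 [203.  82.] rgb [138.  49.  48.] top 0.0118 disc (array([ 0.6505, -0.1214,  0.0429]), 2891) box [ 0.6507 -0.1214  0.009 ]
jar 0.72 [177. 165.] rgb [112. 110. 112.] top 0.0515 disc (array([ 0.5434, -0.1308,  0.0171]), 605) box [ 0.5445 -0.132   0.0273]
2.5 [ 0.57598798 -0.26326853  0.2505584 ] [ 3.69687198e-05  9.82470177e-01  1.86419718e-01 -1.94453270e-04] [-5.09471359e-01  2.09785056e-01  1.34204275e+00 -3.06393698e-04
  1.59001559e+00  6.86285681e-01]
```

View pics/w1.png

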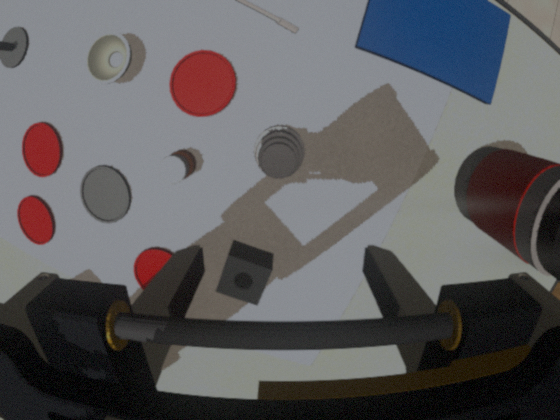

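Call:
move_arm(targets="0 0 0 10 -2 40 1;0 0 0 10 -2 40 1;0 0 0 10 -2 40 1;0 0 0 4 -1 40 1;0 0 0 0 0 12 1;0 0 0 0 0 0 1;0 0 0 0 0 0 1", force=20)

```text
time: 3.38
tool_pos: [0.607, -0.2442, 0.0812]
tcp_rot: [0.001, 0.982, 0.187, 0.001]
contact_force: [-0.2, -1.0, -0.1]
grip_width: 0.0927
grip_force: 0.0
```

```bash
python3 - <<'E'
from h import *
wlook(["plunger","hole_block","collar"],"w2.png")
o=ctrl.get_obs();print(o["time"],o["tool_pos"],o["tcp_rot"],o["contact_force"])
E
```

```text
plunger 0.62 [283. 267.] rgb [76. 73. 70.] top 0.0932 disc (array([ 0.6048, -0.2435,  0.0178]), 3031) box [ 0.6054 -0.2433  0.0857]
hole_block 0.78 [235. 373.] rgb [38. 37. 36.] top 0.0508 disc (array([ 0.4486, -0.2524,  0.0267]), 1099) box [ 0.4442 -0.2587  0.0278]
collar 0.85 [283. 231.] rgb [66. 63. 61.] top 0.0772 disc (array([ 0.6052, -0.2434,  0.022 ]), 1089) box [ 0.6092 -0.2427  0.0659]
3.575 [ 0.60683343 -0.24366325  0.08039622] [7.79441192e-04 9.82316820e-01 1.87221802e-01 1.02720790e-03] [0.21054554 0.14963922 0.02956886]
```

View pics/w2.png

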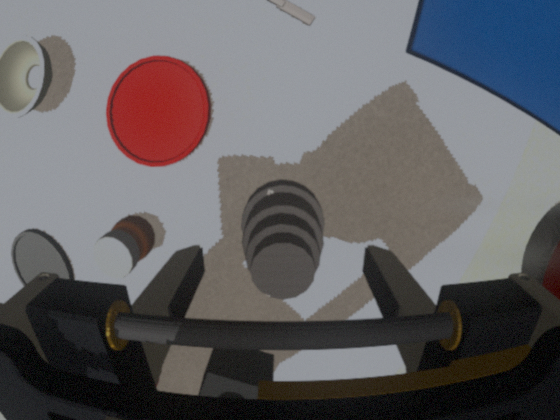

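The plunger head sits between the fingers at (283,268). I'll make a small correction and close.

Call:
move_arm(targets="0 0 0 -1.5 0 2 1;0 0 0 0 0 0 0.3;0 0 0 0 0 0 0.3;0 0 0 0 0 0 0.3;0 0 0 0 0 0 0.3;0 0 0 0 0 0 0.3;0 0 0 0 0 0 0.3", force=20)

```text
time: 4.45
tool_pos: [0.6046, -0.2437, 0.0767]
tcp_rot: [0.0, 0.982, 0.187, 0.0]
contact_force: [1.2, -1.1, 0.1]
grip_width: 0.0375
grip_force: 1.0
```

Call:
move_arm(targets="0 0 0 0 0 0 0.2;0 0 0 0 0 0 0.2;0 0 0 0 0 -5 0.2;0 0 0 0 0 -10 0.2;0 0 0 0 0 -20 0.2;0 0 0 0 0 -30 0.2;0 0 0 0 0 0 0.2")

```text
time: 5.32
tool_pos: [0.6071, -0.2449, 0.1466]
tcp_rot: [0.002, 0.982, 0.187, 0.003]
contact_force: [1.1, -0.8, -1.3]
grip_width: 0.0353
grip_force: 20.0
```

```bash
python3 - <<'E'
from h import *
wlook(["plunger","hole_block","collar"],"w3.png")
o=ctrl.get_obs();print(o["time"],o["tool_pos"],o["tcp_rot"],o["contact_force"],o["grip_force"],o["grip_width"])
E
```

```text
plunger 0.72 [286. 267.] rgb [75. 71. 69.] top 0.1632 disc (array([ 0.6068, -0.2438,  0.0178]), 3203) box [ 0.6074 -0.2434  0.136 ]
hole_block 0.97 [250. 357.] rgb [58. 58. 56.] top 0.0513 disc (array([ 0.4276, -0.2793,  0.0236]), 608) box [ 0.5151 -0.2574  0.1248]
collar 0.56 [279. 206.] rgb [74. 72. 70.] top 0.0771 disc (array([ 0.6051, -0.2438,  0.0222]), 1369) box [ 0.6072 -0.2438  0.0511]
5.525 [ 0.60387191 -0.24331494  0.14029452] [-5.70375098e-04  9.82307734e-01  1.87271533e-01 -7.50729482e-04] [-0.12444853  0.21468417 -1.02656701] 19.999740421772003 0.035616016791334436
```

Call:
move_arm(targets="0 0 0 -30 -9 0 0.2;0 0 0 -40 -12 0 0.2;0 0 0 -45 -12 0 0.2;0 0 0 -32 -10 0 0.2;0 0 0 -16 -4 0 0.2;0 0 0 0 0 20 0.2;0 0 0 0 0 0 0.2;0 0 0 0 0 0 0.2")

```text
time: 6.52
tool_pos: [0.4361, -0.2598, 0.1218]
tcp_rot: [-0.0, 0.982, 0.187, -0.0]
contact_force: [-0.2, 0.4, -1.0]
grip_width: 0.0355
grip_force: 20.0
```

```bash
python3 - <<'E'
from h import *
wlook(["plunger","hole_block"],"w4.png")
o=ctrl.get_obs();print(o["time"],o["tool_pos"],o["tcp_rot"],o["contact_force"],o["grip_force"],o["grip_width"])
p,d=ctrl.capture("side");cv2.imwrite("pics/s4.png",cv2.resize(p[200:420,200:480,::-1],None,fx=2,fy=2))
for n in ["plunger","hole_block"]:
  for r in ctrl.cut_out("side",n)[:1]:
    w=region_pts("side",r["region"],d); print(n,r["confidence"],np.round((np.percentile(w,2,axis=0)+np.percentile(w,98,axis=0))/2,4),np.round(np.percentile(w,[2,98],axis=0),4).tolist())
E
```

```text
plunger 0.89 [287. 266.] rgb [76. 73. 70.] top 0.1384 disc (array([ 0.4359, -0.2589,  0.0179]), 3203) box [ 0.4359 -0.2587  0.0945]
hole_block 0.84 [285. 204.] rgb [63. 62. 61.] top 0.0513 disc (array([ 0.4345, -0.2551,  0.0374]), 3847) box [ 0.4356 -0.2595  0.0268]
hole_block 0.6 [326.  38.] rgb [124. 120. 118.] top 0.023 disc (array([ 0.5959, -0.2418,  0.026 ]), 636) box [ 0.5962 -0.2417  0.0143]
6.675 [ 0.4363559  -0.26009689  0.12228675] [3.04484254e-04 9.82270885e-01 1.87466564e-01 3.21909284e-04] [ 0.03280206  0.53526967 -1.7620563 ] 19.999577701091766 0.0352555309259155
plunger 0.97 [ 0.4349 -0.26    0.1096] [[0.4184, -0.2768, 0.0802], [0.4514, -0.2432, 0.1389]]
hole_block 0.7 [ 0.4339 -0.2606  0.0268] [[0.4041, -0.2901, 0.002], [0.4636, -0.2311, 0.0516]]
```

View pics/s4.png

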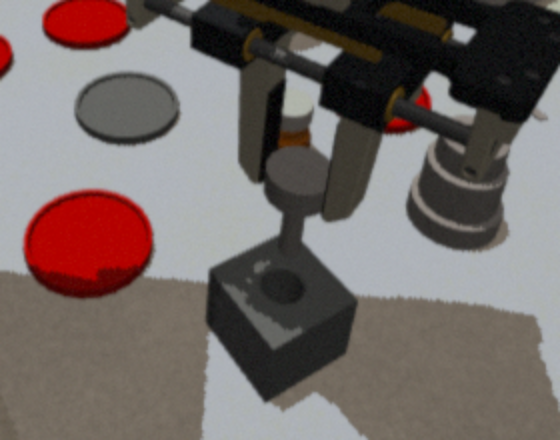

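View pics/w4.png

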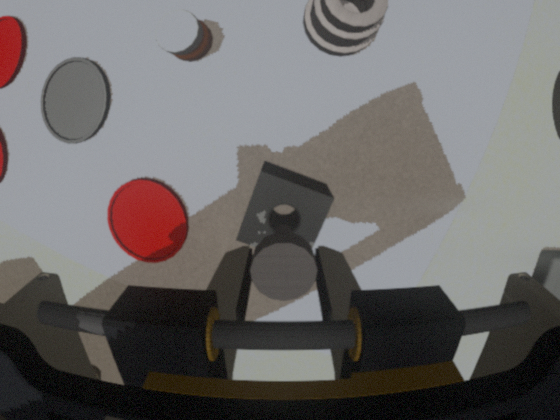

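The side crop shows the shaft over the hole at (285,285), and the wrist view shows it lined up within about 1 mm. Lowering.

Call:
move_arm(targets="0 0 0 0 0 15 0.2;0 0 0 0 0 20 0.2;0 0 0 0 0 15 0.2;0 0 0 0 0 10 0.2;0 0 0 0 0 5 0.2;0 0 0 0 0 0 0.2;0 0 0 0 0 0 0.2")

```text
time: 7.7
tool_pos: [0.4362, -0.2603, 0.0573]
tcp_rot: [0.0, 0.982, 0.187, 0.0]
contact_force: [0.3, 0.2, -0.3]
grip_width: 0.0355
grip_force: 20.0
```

```bash
python3 - <<'E'
from h import *
wlook(["plunger"])
o=ctrl.get_obs();print(o["time"],o["tool_pos"],o["contact_force"],o["grip_force"],o["grip_width"])
E
```

```text
plunger 0.97 [285. 270.] rgb [78. 74. 71.] top 0.074 disc (array([ 0.4359, -0.2595,  0.018 ]), 3243) box [ 0.4324 -0.2594  0.0622]
plunger 0.21 [294. 220.] rgb [63. 62. 60.] top 0.0513 disc (array([ 0.4393, -0.2632,  0.0366]), 4010) box [ 0.4355 -0.2595  0.0269]
7.8 [ 0.4361759  -0.26025542  0.05732568] [-0.68096654 -0.82393651 -0.66494455] 19.999625086784363 0.0357202590904589
```

Call:
move_arm(targets="0 0 0 0 0 3 0.2;0 0 0 0 0 2 0.2;0 0 0 0 0 0.7 0.2;0 0 0 0 0 0 0.2")

```text
time: 8.3
tool_pos: [0.4356, -0.2598, 0.0508]
tcp_rot: [-0.0, 0.982, 0.187, -0.0]
contact_force: [-0.6, 0.6, -0.3]
grip_width: 0.0353
grip_force: 20.0
```

Call:
move_arm(targets="0 0 0 0 0 0.7 0.2;0 0 0 0 0 0 0.2;0 0 0 0 0 0 0.2")

```text
time: 8.68
tool_pos: [0.4358, -0.26, 0.0506]
tcp_rot: [0.0, 0.982, 0.187, 0.0]
contact_force: [-2.4, 1.8, 4.3]
grip_width: 0.0353
grip_force: 20.0
```

```bash
python3 - <<'E'
from h import *
wlook(["plunger"])
o=ctrl.get_obs();print(o["time"],o["tool_pos"],o["contact_force"],o["grip_force"],o["grip_width"])
E
```

```text
plunger 0.8 [286. 264.] rgb [78. 74. 72.] top 0.0673 disc (array([ 0.4357, -0.2589,  0.0177]), 3185) box [ 0.4363 -0.2585  0.0597]
8.775 [ 0.4358129  -0.25996793  0.05057561] [-2.30847175  0.94925454  5.43397786] 20.000844597816467 0.03566082385612286
```

Call:
move_arm(targets="0 0 0 0 0 0 0.6;0 0 0 0 0 0 0.6;0 0 0 0 0 0 0.8;0 0 0 0 0 -20 0.8;0 0 0 0 0 -40 0.8;0 0 0 0 0 -40 0.8;0 0 0 0 0 0 0.8")

```text
time: 9.65
tool_pos: [0.4378, -0.2614, 0.1541]
tcp_rot: [0.002, 0.982, 0.187, 0.002]
contact_force: [0.3, -0.3, -0.7]
grip_width: 0.0744
grip_force: 0.0
```

Call:
move_arm(targets="0 0 0 32 9 0 0.8;0 0 0 40 12 0 0.8;0 0 0 45 12 0 0.8;0 0 0 32 10 0 0.8;0 0 0 14.5 4 0 0.8;0 0 0 0 0 0 0.8;0 0 0 0 0 0 0.8")

```text
time: 10.52
tool_pos: [0.604, -0.2433, 0.1491]
tcp_rot: [-0.001, 0.982, 0.187, -0.001]
contact_force: [0.1, 0.2, 1.7]
grip_width: 0.0744
grip_force: 0.0
```

```bash
python3 - <<'E'
from h import *
wlook(["plunger","collar","barrel"],"w5.png")
o=ctrl.get_obs();print(o["time"],o["tool_pos"],o["contact_force"],o["grip_force"],o["grip_width"])
p,d=ctrl.capture("side")
for n in ["plunger","collar"]:
  for r in ctrl.cut_out("side",n)[:2]:
    w=region_pts("side",r["region"],d); print(n,r["confidence"],np.round((np.percentile(w,2,axis=0)+np.percentile(w,98,axis=0))/2,4),np.round(np.percentile(w,[2,98],axis=0),4).tolist())
E
```

```text
plunger 0.64 [242. 361.] rgb [75. 72. 69.] top 0.0672 disc (array([ 0.4358, -0.259 ,  0.0174]), 598) box [ 0.4352 -0.2586  0.0637]
collar 0.77 [288. 221.] rgb [74. 71. 69.] top 0.0772 disc (array([ 0.6052, -0.2436,  0.022 ]), 1740) box [ 0.6059 -0.2432  0.0669]
collar 0.39 [284. 170.] rgb [79. 76. 73.] top 0.0246 disc (array([ 0.6127, -0.2419,  0.0248]), 577) box [ 0.613  -0.2427  0.0177]
barrel 0.83 [283. 182.] rgb [65. 63. 61.] top 0.055 disc (array([ 0.6056, -0.2433,  0.026 ]), 531) box [ 0.6105 -0.242   0.0383]
10.725 [ 0.60447378 -0.24373902  0.15035309] [-0.37083437 -0.18253757 -0.24023819] 0.0 0.0742463175855643
plunger 0.84 [ 0.4342 -0.2605  0.0596] [[0.4178, -0.2767, 0.0517], [0.4506, -0.2442, 0.0675]]
collar 0.65 [ 0.6025 -0.2448  0.0663] [[0.5821, -0.2656, 0.0555], [0.6228, -0.2241, 0.0772]]
```

View pics/w5.png

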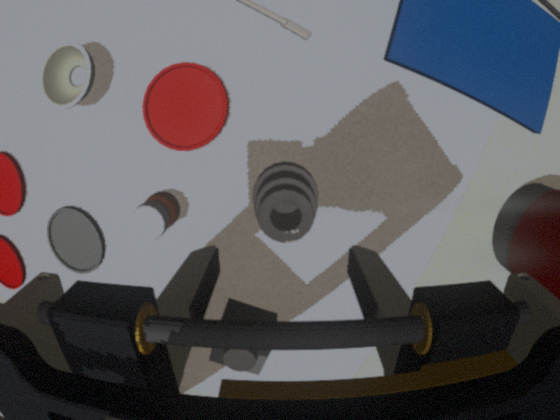

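The wrist view shows the plunger seated at (240,358) and the collar on top of the stack at (287,207). Grasping the collar.

Call:
move_arm(targets="0 0 0 0.5 0 30 0.8;0 0 0 0 0 30 0.8;0 0 0 0 0 20 0.8;0 0 0 0 0 8.5 0.8;0 0 0 0 0 0 0.35;0 0 0 0 0 0 0.35;0 0 0 0 0 0 0.35;0 0 0 0 0 0 0.35", force=25)

```text
time: 11.88
tool_pos: [0.6063, -0.2437, 0.0629]
tcp_rot: [0.001, 0.982, 0.187, 0.001]
contact_force: [-0.7, -0.1, 3.1]
grip_width: 0.0444
grip_force: 25.0
```

Call:
move_arm(targets="0 0 0 0 0 0 0.35;0 0 0 0 0 0 0.35;0 0 0 0 0 -3 0.35;0 0 0 0 0 -15 0.35;0 0 0 0 0 -30 0.35;0 0 0 0 0 -30 0.35;0 0 0 0 0 0 0.35")

```text
time: 12.75
tool_pos: [0.6076, -0.2442, 0.1437]
tcp_rot: [0.002, 0.982, 0.187, 0.003]
contact_force: [-0.9, -0.4, -1.1]
grip_width: 0.0446
grip_force: 25.0
```

```bash
python3 - <<'E'
from h import *
wlook(["collar","barrel"])
o=ctrl.get_obs();print(o["time"],o["tool_pos"],o["contact_force"],o["grip_force"],o["grip_width"])
E
```

```text
collar 0.66 [281. 272.] rgb [70. 67. 65.] top 0.1579 disc (array([ 0.6061, -0.2437,  0.0223]), 3569) box [ 0.5826 -0.244   0.0799]
barrel 0.87 [278. 195.] rgb [77. 74. 72.] top 0.0551 disc (array([ 0.6054, -0.2436,  0.0265]), 1533) box [ 0.6092 -0.2431  0.0392]
12.9 [ 0.60474718 -0.24289794  0.13825112] [ 0.10172276 -0.85563133 -1.72201078] 24.99878542497754 0.044538152920815186
```

Call:
move_arm(targets="0 0 0 2 -25 0 0.35;0 0 0 5 -50 0 0.35;0 0 0 5 -60 0 0.35;0 0 0 5 -60 0 0.35;0 0 0 5 -60 0 0.35;0 0 0 5 -60 0 0.35;0 0 0 5 -60 0 0.35;0 0 0 5 -60 0 0.35")

```text
time: 13.9
tool_pos: [0.4779, 0.1762, 0.1379]
tcp_rot: [0.0, 0.982, 0.187, -0.001]
contact_force: [0.9, 0.0, -0.8]
grip_width: 0.0446
grip_force: 25.0
```

Call:
move_arm(targets="0 0 0 5 -50 0 0.35;0 0 0 3 -35 0 0.35;0 0 0 2 -15 0 0.35;0 0 0 0 0 0 0.35;0 0 0 0 0 0 0.35;0 0 0 0 0 0 0.35")

```text
time: 14.65
tool_pos: [0.4528, 0.2703, 0.1396]
tcp_rot: [0.0, 0.982, 0.186, -0.0]
contact_force: [-0.2, -0.6, -1.4]
grip_width: 0.0444
grip_force: 25.0
```

```bash
python3 - <<'E'
from h import *
wlook(["collar","small_dish","post_stand"],"w6.png")
o=ctrl.get_obs();print(o["time"],o["tool_pos"],o["tcp_rot"],o["joints"],o["contact_force"],o["grip_force"],o["grip_width"])
E
```

```text
collar 0.6 [283. 274.] rgb [69. 67. 66.] top 0.1538 disc (array([0.4515, 0.2707, 0.0222]), 3543) box [0.4522 0.2713 0.1437]
small_dish 0.63 [282. 192.] rgb [69. 69. 68.] top 0.0107 disc (array([0.4529, 0.2723, 0.0338]), 3097) box [0.4542 0.2725 0.0068]
post_stand 0.59 [392.  49.] rgb [100. 101. 100.] top 0.0384 disc (array([0.6263, 0.2287, 0.0069]), 126) box [0.6252 0.2292 0.0244]
14.85 [0.45265041 0.27095051 0.13981179] [7.19127937e-06 9.82393784e-01 1.86821971e-01 6.63753977e-05] [ 4.42207816e-01 -1.42359056e-02  1.78423649e+00 -4.82693194e-05
  1.37146720e+00  1.63716138e+00] [-0.77596622  0.11256433 -2.65151687] 24.99889236409217 0.04464522878016876
```

View pics/w6.png

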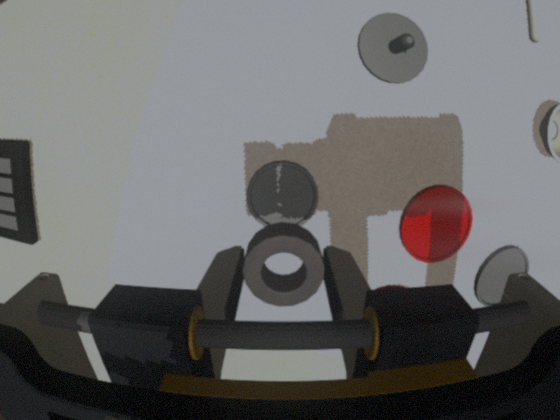

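The wrist view shows the collar at (283,272) over the small dish at (282,192), about 1.5 mm off; lowering with a small correction.

Call:
move_arm(targets="0 0 0 1.5 -1 20 0.35;0 0 0 0 0 30 0.35;0 0 0 0 0 30 0.35;0 0 0 0 0 20 0.35;0 0 0 0 0 10 0.35;0 0 0 0 0 5 0.35;0 0 0 0 0 0 0.35;0 0 0 0 0 0 0.35")

```text
time: 15.85
tool_pos: [0.4541, 0.2733, 0.0257]
tcp_rot: [-0.0, 0.982, 0.187, 0.001]
contact_force: [0.7, -0.1, -1.1]
grip_width: 0.0447
grip_force: 25.0
```

```bash
python3 - <<'E'
from h import *
wlook(["collar","small_dish"])
o=ctrl.get_obs();print(o["time"],o["tool_pos"],o["contact_force"],o["grip_force"],o["grip_width"])
E
```

```text
collar 0.88 [286. 274.] rgb [65. 62. 60.] top 0.0399 disc (array([0.4527, 0.2738, 0.0223]), 3560) box [0.4501 0.2738 0.0212]
small_dish 0.91 [286. 221.] rgb [60. 59. 58.] top 0.0108 disc (array([0.4538, 0.2729, 0.0334]), 3266) box [0.4612 0.2756 0.0068]
16.0 [0.45385832 0.27323346 0.02541588] [-0.11085482  0.44108639 -1.10790742] 24.998823297210038 0.04430209217132313
```

Call:
move_arm(targets="0 0 0 0 0 5 0.35;0 0 0 0 0 3 0.35;0 0 0 0 0 1.5 0.35;0 0 0 0 0 0.7 0.35;0 0 0 0 0 0 0.35;0 0 0 0 0 0 0.35")

```text
time: 16.75
tool_pos: [0.4533, 0.2729, 0.0149]
tcp_rot: [0.0, 0.982, 0.187, -0.0]
contact_force: [-3.3, -1.2, 5.7]
grip_width: 0.0446
grip_force: 25.0
```

Call:
move_arm(targets="0 0 0 0 0 0 0.8;0 0 0 0 0 0 0.8;0 0 0 0 0 0 0.8;0 0 0 0 0 -20 0.8;0 0 0 0 0 -40 0.8;0 0 0 0 0 -55 0.8;0 0 0 0 0 -20 0.8;0 0 0 0 0 0 0.8")

```text
time: 17.75
tool_pos: [0.4549, 0.2737, 0.1517]
tcp_rot: [-0.001, 0.982, 0.187, 0.002]
contact_force: [0.5, 0.3, -0.9]
grip_width: 0.0745
grip_force: 0.0
```

```bash
python3 - <<'E'
from h import *
wlook(["collar","small_dish","post_stand"])
o=ctrl.get_obs();print(o["time"],o["tool_pos"],o["contact_force"],o["grip_force"],o["grip_width"])
E
```

```text
collar 0.87 [282. 207.] rgb [71. 69. 67.] top 0.0292 disc (array([0.4523, 0.2733, 0.0221]), 1252) box [0.4525 0.2732 0.0179]
collar 0.57 [552. 137.] rgb [114. 115. 111.] top 0.0367 disc (array([0.6459, 0.0109, 0.0346]), 351) box [0.6434 0.0158 0.0193]
small_dish 0.7 [286. 193.] rgb [66. 66. 65.] top 0.0111 disc (array([0.4527, 0.2723, 0.0338]), 1662) box [0.453  0.2724 0.0073]
post_stand 0.96 [391.  54.] rgb [93. 94. 93.] top 0.0369 disc (array([0.626 , 0.2288, 0.0069]), 95) box [0.6257 0.2291 0.0243]
post_stand 0.74 [288. 193.] rgb [67. 67. 66.] top 0.0112 disc (array([0.4526, 0.2722, 0.0339]), 1640) box [0.453  0.2722 0.0139]
17.95 [0.45229284 0.27239904 0.14744368] [-1.93518235e-04 -5.51772282e-01 -1.00508659e+00] 0.0 0.07431506483097804
```

Call:
move_arm(targets="0 0 0 -2 30 0 0.8;0 0 0 -5 55 0 0.8;0 0 0 -5 60 0 0.8;0 0 0 -5 60 0 0.8;0 0 0 -5 60 0 0.8;0 0 0 -5 60 0 0.8;0 0 0 -5 60 0 0.8;0 0 0 -5 60 0 0.8")

```text
time: 18.95
tool_pos: [0.5821, -0.1561, 0.1476]
tcp_rot: [-0.001, 0.982, 0.187, -0.001]
contact_force: [0.3, 0.5, -0.0]
grip_width: 0.0744
grip_force: 0.0
```

Call:
move_arm(targets="0 0 0 -5 50 0 0.9;0 0 0 -3 30 0 0.9;0 0 0 -2.5 11 0 0.9;0 0 0 0 0 0 0.9;0 0 0 0 0 0 0.9;0 0 0 0 0 0 0.9")

```text
time: 19.7
tool_pos: [0.6065, -0.2416, 0.1497]
tcp_rot: [-0.0, 0.982, 0.188, 0.0]
contact_force: [-0.5, 0.6, -0.4]
grip_width: 0.0839
grip_force: 0.0
```

```bash
python3 - <<'E'
from h import *
wlook(["barrel","base"])
o=ctrl.get_obs();print(o["time"],o["tool_pos"],o["contact_force"],o["grip_force"],o["grip_width"])
E
```

```text
barrel 0.76 [281. 214.] rgb [77. 74. 73.] top 0.0552 disc (array([ 0.6053, -0.2438,  0.0267]), 2090) box [ 0.6057 -0.2433  0.0378]
base 0.94 [288. 195.] rgb [79. 76. 74.] top 0.0249 disc (array([ 0.6072, -0.2433,  0.0291]), 793) box [ 0.6132 -0.242   0.0149]
19.85 [ 0.60655939 -0.242199    0.14981533] [-0.32276442 -0.50139818 -0.08730719] 0.0 0.08375361306758353
```

Call:
move_arm(targets="0 0 0 -1.5 1 30 0.9;0 0 0 0 0 40 0.9;0 0 0 0 0 30 0.9;0 0 0 0 0 16 0.9;0 0 0 0 0 6 0.9;0 0 0 0 0 0 0.45;0 0 0 0 0 0 0.45;0 0 0 0 0 0 0.45", force=40)

```text
time: 20.85
tool_pos: [0.6062, -0.2448, 0.0288]
tcp_rot: [0.001, 0.982, 0.187, 0.001]
contact_force: [-0.3, 0.6, 0.4]
grip_width: 0.0579
grip_force: 0.0
```

Call:
move_arm(targets="0 0 0 0 0 0 0.45;0 0 0 0 0 0 0.45;0 0 0 0 0 -3 0.45;0 0 0 0 0 -15 0.45;0 0 0 0 0 -30 0.45;0 0 0 0 0 -40 0.45;0 0 0 0 0 -17 0.45;0 0 0 0 0 0 0.45")

```text
time: 21.85
tool_pos: [0.6064, -0.2449, 0.1343]
tcp_rot: [0.001, 0.982, 0.187, 0.001]
contact_force: [0.5, 0.0, -4.0]
grip_width: 0.054
grip_force: 40.0
```

```bash
python3 - <<'E'
from h import *
wlook(["barrel","base"])
o=ctrl.get_obs();print(o["time"],o["tool_pos"],o["contact_force"],o["grip_force"],o["grip_width"])
E
```

```text
barrel 0.68 [280. 279.] rgb [68. 65. 63.] top 0.1607 disc (array([ 0.6054, -0.2442,  0.0268]), 5402) box [ 0.6064 -0.2436  0.1445]
base 0.96 [285. 193.] rgb [88. 85. 82.] top 0.0245 disc (array([ 0.6048, -0.2439,  0.0309]), 2406) box [ 0.6093 -0.2441  0.0134]
base 0.56 [254. 354.] rgb [58. 58. 57.] top 0.0513 disc (array([ 0.4335, -0.2629,  0.0305]), 616) box [ 0.4355 -0.2619  0.0267]
22.0 [ 0.60417389 -0.24381369  0.13018349] [-0.54537045 -0.63749481 -4.30213651] 39.998695123940706 0.05362314731403148
```

Call:
move_arm(targets="0 0 0 12 -27 0 0.45;0 0 0 24 -54 0 0.45;0 0 0 24 -54 0 0.45;0 0 0 24 -54 0 0.45;0 0 0 24 -54 0 0.45;0 0 0 24 -54 0 0.45;0 0 0 24 -54 0 0.45;0 0 0 22 -48 0 0.45")

```text
time: 23.0
tool_pos: [0.6226, 0.1941, 0.1302]
tcp_rot: [0.0, 0.982, 0.188, -0.002]
contact_force: [0.8, 0.3, -4.1]
grip_width: 0.0535
grip_force: 40.0
```

Call:
move_arm(targets="0 0 0 11 -24 0 0.45;0 0 0 4 -9 0 0.45;0 0 0 0 0 0 0.45;0 0 0 0 0 0 0.45;0 0 0 0 0 0 0.45")

```text
time: 23.62
tool_pos: [0.6261, 0.2269, 0.1325]
tcp_rot: [0.0, 0.982, 0.186, -0.0]
contact_force: [0.8, -0.2, -3.8]
grip_width: 0.0534
grip_force: 40.0
```

```bash
python3 - <<'E'
from h import *
T,p,d=wlook(["barrel","post_stand"],"w7.png")
r=ctrl.cut_out("wrist","post_stand")
if r:
    w,_=wpts(r[0]["region"],d,T); print("plate",disc(w,.005,.012))
o=ctrl.get_obs();print(o["time"],o["tool_pos"],o["contact_force"],o["grip_force"],o["grip_width"])
E
```

```text
barrel 0.7 [279. 278.] rgb [64. 62. 61.] top 0.159 disc (array([0.6255, 0.2276, 0.0266]), 5362) box [0.6267 0.2283 0.1432]
post_stand 0.66 [281. 193.] rgb [63. 63. 62.] top 0.0403 disc (array([0.6272, 0.2286, 0.0068]), 161) box [0.6309 0.2285 0.0255]
plate (array([0.627 , 0.2284, 0.0344]), 3139)
23.825 [0.62611344 0.22773358 0.1327342 ] [ 0.9124608  -0.34941937 -5.01926115] 39.998639998957515 0.053534737910649714
```

View pics/w7.png

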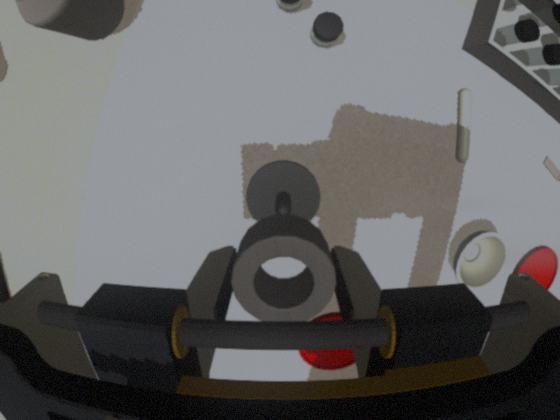

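The barrel at (283,270) is over the plate at (283,192); 1.5 mm forward, then down.

Call:
move_arm(targets="0 0 0 1.5 -0.5 20 0.45;0 0 0 0 0 25 0.45;0 0 0 0 0 20 0.45;0 0 0 0 0 15 0.45;0 0 0 0 0 15 0.45;0 0 0 0 0 8 0.45;0 0 0 0 0 0 0.45;0 0 0 0 0 0 0.45")

```text
time: 24.82
tool_pos: [0.6278, 0.2295, 0.0304]
tcp_rot: [-0.0, 0.982, 0.187, 0.001]
contact_force: [1.0, -1.0, -4.2]
grip_width: 0.0534
grip_force: 40.0
```

```bash
python3 - <<'E'
from h import *
wlook(["barrel","post_stand"])
o=ctrl.get_obs();print(o["time"],o["tool_pos"],o["contact_force"],o["grip_force"],o["grip_width"])
E
```

```text
barrel 0.76 [274. 278.] rgb [63. 60. 58.] top 0.0569 disc (array([0.627 , 0.2302, 0.0267]), 5359) box [0.6283 0.231  0.0411]
post_stand 0.67 [287. 214.] rgb [60. 59. 57.] top 0.0444 disc (array([0.627 , 0.2285, 0.0067]), 445) box [0.6338 0.2311 0.0241]
24.975 [0.62779548 0.22952227 0.0305093 ] [-0.00865207  0.85848797 -3.9286001 ] 39.99867361038923 0.0535661352204674
```

Call:
move_arm(targets="0 0 0 0 1 6 0.45;0 0 0 0 0 4 0.45;0 0 0 0 0 2 0.45;0 0 0 0 0 1 0.45;0 0 0 0 0 0.5 0.45;0 0 0 0 0 0 0.45;0 0 0 0 0 0 0.45")

```text
time: 25.85
tool_pos: [0.6276, 0.2284, 0.0166]
tcp_rot: [-0.0, 0.982, 0.187, 0.0]
contact_force: [-4.8, -1.4, 4.0]
grip_width: 0.0536
grip_force: 40.0
```

Call:
move_arm(targets="0 0 0 0 0 0 0.85;0 0 0 0 0 0 0.85;0 0 0 0 0 0 0.85;0 0 0 0 0 -20 0.85;0 0 0 0 0 -40 0.85;0 0 0 0 0 -50 0.85;0 0 0 0 0 -20 0.85;0 0 0 0 0 0 0.9")

```text
time: 26.85
tool_pos: [0.629, 0.2288, 0.149]
tcp_rot: [-0.0, 0.982, 0.187, 0.002]
contact_force: [-0.5, -0.1, -0.6]
grip_width: 0.0825
grip_force: 0.0
```

```bash
python3 - <<'E'
from h import *
wlook(["barrel","post_stand"])
o=ctrl.get_obs();print(o["time"],o["tool_pos"],o["contact_force"],o["grip_force"],o["grip_width"])
E
```

```text
barrel 0.95 [279. 212.] rgb [71. 69. 67.] top 0.0432 disc (array([0.6273, 0.229 , 0.0263]), 1885) box [0.6276 0.2293 0.0262]
barrel 0.63 [206. 312.] rgb [50. 50. 49.] top 0.2447 disc (array([0.6389, 0.2571, 0.0098]), 11) box [0.5551 0.2623 0.1264]
post_stand 0.91 [284. 192.] rgb [57. 57. 56.] top 0.0443 disc (array([0.6265, 0.2397, 0.0157]), 158) box [0.6353 0.2289 0.0267]
27.0 [0.62619259 0.22803154 0.14356062] [ 0.11922248 -0.42074139 -0.73660041] 0.0 0.08346831688229485
```

Call:
move_arm(targets="0 0 0 -12 27 0 1;0 0 0 -24 54 0 1;0 0 0 -24 54 0 1;0 0 0 -24 54 0 1;0 0 0 -24 54 0 1;0 0 0 -24 54 0 1;0 0 0 -24 54 0 1;0 0 0 -22 48 0 1")

```text
time: 28.0
tool_pos: [0.6071, -0.2097, 0.1433]
tcp_rot: [-0.001, 0.982, 0.187, -0.002]
contact_force: [0.4, 0.6, 0.2]
grip_width: 0.093
grip_force: 0.0
```

Call:
move_arm(targets="0 0 0 -11 24 0 1;0 0 0 -4.5 8.5 0 1;0 0 0 0 0 0 1;0 0 0 0 0 0 1;0 0 0 0 0 0 1")

```text
time: 28.62
tool_pos: [0.6066, -0.2427, 0.146]
tcp_rot: [-0.0, 0.982, 0.188, 0.0]
contact_force: [0.4, 0.3, -1.3]
grip_width: 0.093
grip_force: 0.0
```

```bash
python3 - <<'E'
from h import *
wlook(["base","jar","wide_dish"],"w8.png")
o=ctrl.get_obs();print(o["time"],o["tool_pos"],o["contact_force"],o["grip_force"],o["grip_width"])
E
```

```text
base 0.59 [287. 199.] rgb [88. 85. 82.] top 0.0243 disc (array([ 0.6049, -0.2438,  0.0308]), 2976) box [ 0.6054 -0.2439  0.0145]
jar 0.65 [158. 219.] rgb [106. 104. 104.] top 0.0513 disc (array([ 0.5433, -0.1308,  0.0174]), 977) box [ 0.5417 -0.132   0.0267]
wide_dish 0.75 [182. 106.] rgb [141.  47.  45.] top 0.0116 disc (array([ 0.6507, -0.1214,  0.0431]), 5386) box [ 0.6509 -0.1224  0.0082]
wide_dish 0.61 [ 75. 241.] rgb [89. 89. 88.] top 0.0105 disc (array([ 0.4582, -0.0275,  0.043 ]), 2608) box [ 0.4591 -0.0282  0.0067]
wide_dish 0.61 [ 10. 266.] rgb [123.  29.  28.] top 0.0115 disc (array([0.3615, 0.1023, 0.0424]), 808) box [0.3621 0.0863 0.0067]
28.825 [ 0.60654808 -0.24347112  0.14618733] [0.09157081 0.71057373 0.09839209] 0.0 0.09320514692671286
```

View pics/w8.png

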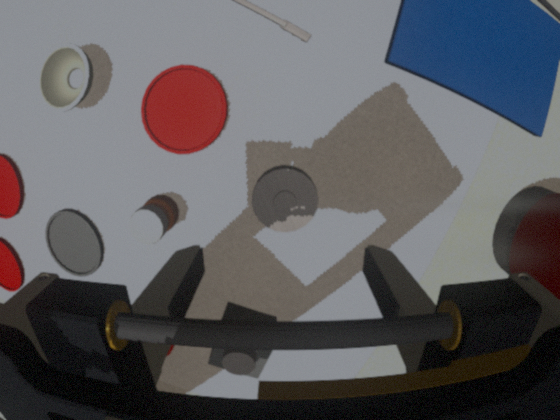

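Base alone at (285,198); jar unmoved at (157,218). Grasping the base.

Call:
move_arm(targets="0 0 0 -1.5 0 30 1;0 0 0 0 0 40 1;0 0 0 0 0 38 1;0 0 0 0 0 20 1;0 0 0 0 0 8 1;0 0 0 0 0 2.5 1;0 0 0 0 0 0 0.55;0 0 0 0 0 0 0.55", force=50)

```text
time: 29.82
tool_pos: [0.6059, -0.245, 0.009]
tcp_rot: [0.001, 0.982, 0.187, 0.001]
contact_force: [-0.2, 0.7, 0.2]
grip_width: 0.0776
grip_force: 0.0
```

Call:
move_arm(targets="0 0 0 0 0 0 0.55;0 0 0 0 0 0 0.55;0 0 0 0 0 0 0.55;0 0 0 0 0 -3 0.55;0 0 0 0 0 -15 0.55;0 0 0 0 0 -30 0.55;0 0 0 0 0 -42 0.55;0 0 0 0 0 -20 0.55")

```text
time: 30.82
tool_pos: [0.6063, -0.2453, 0.1211]
tcp_rot: [0.001, 0.982, 0.187, 0.002]
contact_force: [0.2, -0.7, -4.2]
grip_width: 0.062
grip_force: 50.0
```

```bash
python3 - <<'E'
from h import *
wlook(["base"])
o=ctrl.get_obs();print(o["time"],o["tool_pos"],o["contact_force"],o["grip_force"],o["grip_width"])
E
```

```text
base 0.96 [285. 259.] rgb [81. 77. 74.] top 0.1374 disc (array([ 0.6059, -0.2444,  0.0313]), 8622) box [ 0.6068 -0.244   0.1269]
base 0.49 [ 62. 247.] rgb [95. 96. 94.] top 0.0105 disc (array([ 0.4585, -0.027 ,  0.0434]), 2705) box [ 0.4603 -0.0281  0.0067]
30.925 [ 0.60681863 -0.24551695  0.12111157] [ 0.24054952  0.03735336 -4.50273136] 49.99818742275238 0.06162220716402978
```

Call:
move_arm(targets="0 0 0 -6 -27 0 0.55;0 0 0 -12 -54 0 0.55;0 0 0 -12 -54 0 0.55;0 0 0 -12 -54 0 0.55;0 0 0 -9 -41 0 0.55;0 0 0 -6 -25 0 0.55;0 0 0 0 0 0 0.55;0 0 0 0 0 0 0.55")

```text
time: 31.92
tool_pos: [0.4579, -0.0287, 0.1167]
tcp_rot: [-0.0, 0.982, 0.187, -0.0]
contact_force: [0.6, 0.6, -5.3]
grip_width: 0.0622
grip_force: 50.0
```

```bash
python3 - <<'E'
from h import *
T,p,d=wlook(["base","wide_dish"],"w9.png")
o=ctrl.get_obs();print(o["time"],o["tool_pos"],o["contact_force"],o["grip_force"],o["grip_width"])
E
```

```text
base 0.55 [283. 260.] rgb [85. 81. 79.] top 0.133 disc (array([ 0.4575, -0.0279,  0.0313]), 8622) box [ 0.4585 -0.0275  0.1224]
wide_dish 0.93 [128. 239.] rgb [156.  43.  43.] top 0.0116 disc (array([0.3606, 0.1041, 0.0434]), 4283) box [0.361  0.1038 0.007 ]
wide_dish 0.92 [453.  50.] rgb [158.  43.  43.] top 0.0117 disc (array([ 0.6499, -0.1208,  0.0434]), 4955) box [ 0.6492 -0.1199  0.0076]
wide_dish 0.85 [332. 307.] rgb [128.  23.  19.] top 0.0118 disc (array([ 0.3739, -0.1163,  0.0233]), 674) box [ 0.4043 -0.0963  0.0668]
32.075 [ 0.45832407 -0.0291036   0.11718831] [ 0.32066752  1.0352195  -4.84937659] 49.998151659965515 0.062274253902203446
```

View pics/w9.png

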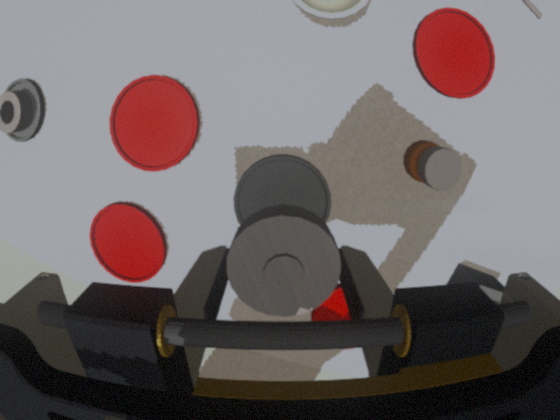

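The base at (283,262) is over the grey dish at (283,195). Lowering.

Call:
move_arm(targets="0 0 0 1 0 20 0.55;0 0 0 0 0 25 0.55;0 0 0 0 0 20 0.55;0 0 0 0 0 15 0.55;0 0 0 0 0 8 0.55;0 0 0 0 0 4 0.55;0 0 0 0 0 0 0.55;0 0 0 0 0 0 0.55")

```text
time: 33.08
tool_pos: [0.4596, -0.0282, 0.0262]
tcp_rot: [0.0, 0.982, 0.187, 0.001]
contact_force: [-0.8, -0.2, -5.0]
grip_width: 0.062
grip_force: 50.0
```

```bash
python3 - <<'E'
from h import *
T,p,d=wlook(["base","wide_dish"])
o=ctrl.get_obs();print(o["time"],o["tool_pos"],o["contact_force"],o["grip_force"],o["grip_width"])
E
```

```text
base 0.92 [284. 260.] rgb [83. 79. 77.] top 0.0425 disc (array([ 0.4592, -0.0272,  0.0312]), 8648) box [ 0.4604 -0.0269  0.0323]
wide_dish 0.95 [344. 365.] rgb [104.  15.  12.] top 0.0114 disc (array([ 0.3781, -0.1162,  0.0201]), 1016) box [ 0.3801 -0.1157  0.0072]
wide_dish 0.81 [106. 132.] rgb [156.  39.  37.] top 0.0116 disc (array([0.4845, 0.1074, 0.0431]), 10983) box [0.4851 0.1063 0.0088]
wide_dish 0.78 [ 75. 267.] rgb [142.  37.  37.] top 0.0118 disc (array([0.3658, 0.1045, 0.0398]), 2443) box [0.4083 0.0927 0.0599]
33.225 [ 0.45945563 -0.02810325  0.02603938] [ 0.73274916  0.0924371  -4.81327548] 49.99823749065399 0.06171632434885803
```

Call:
move_arm(targets="0 0 0 0 0 5 0.55;0 0 0 0 0 3 0.55;0 0 0 0 0 1.5 0.55;0 0 0 0 0 1 0.55;0 0 0 0 0 0.7 0.55;0 0 0 0 0 0 0.55;0 0 0 0 0 0 0.55")

```text
time: 34.1
tool_pos: [0.4591, -0.0281, 0.0144]
tcp_rot: [0.0, 0.982, 0.187, 0.0]
contact_force: [-1.0, 0.2, -5.2]
grip_width: 0.062
grip_force: 50.0
```

Call:
move_arm(targets="0 0 0 0 0 0.5 0.55;0 0 0 0 0 0 0.55;0 0 0 0 0 0.4 0.55;0 0 0 0 0 0 0.55;0 0 0 0 0 0 0.55")

```text
time: 34.72
tool_pos: [0.4592, -0.0281, 0.0141]
tcp_rot: [0.0, 0.982, 0.187, 0.0]
contact_force: [-4.2, 0.8, 5.0]
grip_width: 0.0622
grip_force: 50.0
```

Contact is made; releasing and lifting away.

Call:
move_arm(targets="0 0 0 0 0 0 0.95;0 0 0 0 0 0 0.95;0 0 0 0 0 0 0.95;0 0 0 0 0 -20 0.95;0 0 0 0 0 -40 0.95;0 0 0 0 0 -50 0.95;0 0 0 0 0 -40 0.95;0 0 0 0 0 -10 0.95")

```text
time: 35.72
tool_pos: [0.461, -0.0284, 0.1768]
tcp_rot: [0.001, 0.982, 0.187, 0.003]
contact_force: [0.4, -0.3, 1.0]
grip_width: 0.0883
grip_force: 0.0
```

Call:
move_arm(targets="0 0 0 -10 0 -30 0.95;0 0 0 -10 0 -30 0.95;0 0 0 0 0 0 0.95;0 0 0 0 0 0 0.95;0 0 0 0 0 0 0.95;0 0 0 0 0 0 0.95")

```text
time: 36.48
tool_pos: [0.44, -0.0352, 0.2322]
tcp_rot: [-0.0, 0.982, 0.187, -0.001]
contact_force: [-0.5, 0.1, 0.1]
grip_width: 0.0883
grip_force: 0.0
```

```bash
python3 - <<'E'
from h import *
wlook("plunger collar barrel base wide_dish jar mortar".split())
o=ctrl.get_obs();print(o["time"],o["tool_pos"],o["contact_force"],o["grip_force"],o["grip_width"])
p,d=ctrl.capture("side");cv2.imwrite("pics/s9.png",p[:,:,::-1])
for n in "plunger collar barrel base jar mortar".split():
  for r in ctrl.cut_out("side",n)[:1]:
    w=region_pts("side",r["region"],d); print(n,r["confidence"],np.round(r["point"]),np.round(np.percentile(w,[2,98],axis=0),4).tolist())
E
```

```text
plunger 0.67 [449. 253.] rgb [108. 105. 103.] top 0.0674 disc (array([ 0.4354, -0.2586,  0.0175]), 491) box [ 0.436  -0.2581  0.0594]
collar 0.7 [73. 91.] rgb [92. 90. 89.] top 0.0294 disc (array([0.4519, 0.2714, 0.0218]), 514) box [0.4524 0.2711 0.0184]
barrel 0.26 [448. 255.] rgb [110. 106. 104.] top 0.0674 disc (array([ 0.4355, -0.2587,  0.0177]), 499) box [ 0.4359 -0.2581  0.06  ]
base 0.72 [283. 158.] rgb [91. 88. 86.] top 0.0308 disc (array([ 0.459 , -0.0272,  0.0307]), 1792) box [ 0.4598 -0.0274  0.0236]
wide_dish 0.79 [409.  47.] rgb [142.  41.  41.] top 0.0117 disc (array([ 0.6495, -0.1205,  0.0428]), 2855) box [ 0.6492 -0.1199  0.0089]
wide_dish 0.77 [164. 194.] rgb [142.  47.  46.] top 0.0117 disc (array([0.3606, 0.1041, 0.0432]), 2667) box [0.3612 0.1038 0.008 ]
wide_dish 0.66 [190. 102.] rgb [143.  51.  50.] top 0.0117 disc (array([0.4845, 0.1077, 0.0432]), 3148) box [0.4845 0.1071 0.0086]
jar 0.64 [395. 130.] rgb [90. 81. 76.] top 0.0515 disc (array([ 0.5425, -0.1299,  0.017 ]), 687) box [ 0.5417 -0.1288  0.0301]
mortar 0.84 [318.  15.] rgb [134. 135. 129.] top 0.037 disc (array([0.6449, 0.0085, 0.0334]), 474) box [0.6367 0.007  0.0219]
36.875 [ 0.44046793 -0.03542115  0.23344048] [ 0.75804957  0.50310089 -0.54016391] 0.0 0.08846398817942946
plunger 0.95 [343. 338.] [[0.4177, -0.2767, 0.0518], [0.4502, -0.2442, 0.0676]]
collar 0.76 [198. 174.] [[0.4291, 0.25, 0.0081], [0.4694, 0.2902, 0.0294]]
barrel 0.64 [273. 161.] [[0.5991, 0.2019, 0.0011], [0.6775, 0.329, 0.0438]]
base 0.95 [262. 248.] [[0.4275, -0.0586, 0.0079], [0.4839, -0.0013, 0.0308]]
jar 0.68 [346. 265.] [[0.524, -0.149, 0.0038], [0.5572, -0.1173, 0.0513]]
mortar 0.94 [344. 204.] [[0.6136, -0.024, 0.002], [0.679, 0.041, 0.0368]]
```

View pics/s9.png

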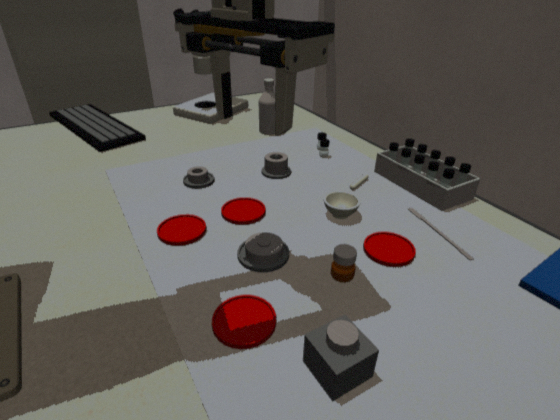

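All four parts are seated: plunger (343,335), collar (198,175), barrel (276,163) and base (263,248). The jar and mortar have not moved.

```bash
python3 -c "
from plant import ctrl
print(ctrl.job_done())"
```

```text
the job is handed in; nothing more can be done
None
```

The die is apart and handed in at about 37 s of robot time: the plunger, collar, barrel and base each measured seated within about 1.5 mm of their holder's centre, and the mortar and jar were not moved (the hand-in gave no verdict).

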